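# Pry up a push rivet and take off the battery-bay cover

## Task

The battery bay's cover is locked by a push rivet: slide the fork of the pry lever under the head of the rivet's center pin, let go so that the lever rests there on its heel, then press its tail down until the pin is fully up. Draw the lever out and lay it back on the bench top, then lift the freed cover off by its rib and lay it flat, rib up, on the middle of the pink pad. Do not force the cover while the pin is down, and leave the solder spool, the loose drone battery and the roll of tape where they are.

Things in the scene. Friction and masses are not known exactly. Their poses are not given: they have to be found in the camera images.
- bay: grey plastic battery bay fixed to the bench. Origin: on the bench top under the rivet's axis; +x points from rivet to cover, z up. Platform, top 50 mm above the bench, 60 mm wide, from x = -46 mm to the rivet and beyond; then the box closed by the cover, x = 22 to 106 mm, 134 mm wide in y, rim 50 mm above the bench. The rivet stands on the platform
- rivet_pin (a joint): how far the rivet's center pin is pulled up, in m: 0 = flush with its housing, 0.009 = fully up, where it stops. It stays where it is left (about 12 N to move). Fully up it draws back the black tongue, 24 mm wide, that overlaps the cover's edge by 5 mm
- pin_head (a point): fixed point of the bay on the rivet axis, 68.5 mm above the bench: underside of the pin's round black head when down. Head 26 mm across, 6 mm thick, shank 8 mm across; below the head it is open down to the platform (18.5 mm)
- housing (a point): top middle of the U-shaped housing round the rivet: two side walls 32 mm apart inside, x = -12 to 22 mm of the bay, tops 75 mm above the bench, closed at x = 17 mm, open toward the bay's -x, where the fork goes in, moving along +x
- lever: bare aluminium pry lever, 171 mm long, about 90 g. Origin: mid-handle, level with the bottom of its heel and foot, on which it lies level; +x points to the fork, z up. Handle 18 mm wide, x = -60 to 45 mm, 8 to 18 mm above the origin; tail, x = -78 to -50 mm, 26 mm wide. Foot at x = -68 mm; round heel, radius 8 mm, at x = 45 mm
- lever_fork (a point): point of the lever midway between its two tines, 80 mm along x from its origin, 12 mm up; it belongs on the rivet axis. Tines x = 59 to 93 mm, 9 to 15 mm above the origin, each 5 mm wide, 14 mm apart inside, 24 mm over both. There their tips are 4 mm short of the housing's closed end
- lever_tail (a point): point on top of the lever's tail, 65 mm behind its origin: where to press. Let go with the fork under the head, the lever stands on its heel on the platform, its tail sinks about 12 mm and the tines touch the head from below; pressing the tail about 25 mm further down (6 to 8 N) raises the pin fully
- cover: black plastic cover plate of the bay, 70 x 120 x 6 mm, 80 g, lying in the bay's rim with its top flush. Origin: centre of its underside, 64 mm beyond the rivet axis, 44 mm above the bench; z up. On its top a grip rib, 50 mm along x, 12 mm thick in y, its top 30 mm above the origin
- pad: flat pink pad on the bench, 100 mm (x) x 135 mm (y), 6 mm thick, fixed. Origin: centre of its underside
- spool: bystander: solder spool standing on the bench, 54 mm across, 30 mm high; origin underneath
- pack: bystander: dark drone battery lying on the bench, 42 x 102 x 37 mm; origin under its middle
- tape: bystander: white roll of tape standing on the bench, 64 mm across, 60 mm high; origin underneath

How it is judged (in metres and radians):
On the way, in this order (a step that is already met when the one before it is completed fails the run):
1. the lever rests on its heel with the fork under the head of the still lowered pin, let go (horizontal distance between lever_fork and pin_head below 0.009 m and z of lever_fork in the frame of bay between 0.05 and 0.071 m and contact force between lever and the fingers below 0.1 N and linear speed of lever below 0.03 m/s and value of joint rivet_pin below 0.003 m), for 0.2 s.
2. the pin is levered fully up with the fork still under it (value of joint rivet_pin above 0.0075 m and horizontal distance between lever_fork and pin_head below 0.015 m), for 0.1 s.
3. the lever is drawn out and lies on the bench top, let go (height (world z) of lever below 0.02 m and linear speed of lever below 0.03 m/s and contact force between lever and the fingers below 0.1 N), for 0.2 s.
At the end, for the whole second after the job is handed in: the pin is still up (more than 6.5 of 9 mm); the lever lies still on the bench top, let go; the cover lies still, flat and rib up on the pink pad, its centre within 35 mm of the pad's centre, let go (all of step 3 and value of joint rivet_pin above 0.0065 m and horizontal distance between cover and pad below 0.035 m and height (world z) of cover below 0.012 m and angle between cover's own z axis and vertical below 0.12 rad and linear speed of cover below 0.02 m/s and contact force between cover and the fingers below 0.1 N); the robot touches nothing.
It fails at once if the cover is lifted more than 10 mm while the pin is down (z of cover in the frame of bay above 0.054 m and value of joint rivet_pin below 0.004 m).
It fails at once if the solder spool is moved more than 30 mm (distance of spool from where it was at the start of the episode above 0.03 m).
It fails at once if the loose drone battery is moved more than 30 mm (distance of pack from where it was at the start of the episode above 0.03 m).
It fails at once if the roll of tape is moved more than 30 mm (distance of tape from where it was at the start of the episode above 0.03 m).
It also fails if it takes over 72 s, if anything falls off the work surface, if the arm or the gripper's body presses on something with over 40 N, if the wrist force passes 120 N, or if a joint passes its speed limit or range.

## Robot

A 6-joint arm with a two-finger parallel gripper is mounted at the origin on a cart in front of the work surface, level with it; the furniture and walls round the work are solid. World frame = base frame: x ahead of the robot, y to its left, z up, the work surface at z = 0. Lengths are in mm, angles in rad, forces in N, time in s.
With the tool pointing down it reaches from about 275 to 850 mm from the base axis. Payload 19 kg.
Tool frame: the origin (TCP) lies at the very end of the fingers, on their centre line; the grasp point (between the pads) lies 19 mm behind it; z points along the fingers, y is the line along which they close (so a half turn about z gives the same grasp; the last joint's range is limited). The gripper opens to 85 mm and grips with 20 to 120 N. Pads are 22 mm wide; open, the fingers measure 114 mm over their backs; the gripper's body (76 mm by 85 mm) begins 54 mm behind the grasp point. The pads swing forward as they close: fully open they stand 13 mm farther back than shut.
Start: joints at [-1.404, 0.15, 1.437, -0, 1.554, -0.134], TCP at [170.338, -549.159, 231.267] pointing down, gripper open.
Joint ranges: [-2.8, 2.8], [-0.68, 2.1], [0.12, 2.68], [-1.39, 4.53], [0.16, 2.79], [-2.81, 2.81]. Speed limits (rad/s): [1.89, 1.89, 2.22, 3.01, 3.01, 3.01].

## Interface

Orientations are given as a unit quaternion [x, y, z, w].
In Python, from plant import state, snapshot, get_calibration, sign_off, spot_in, trace, mark_of gives the robot as it stands. The module is installed in compiled form; this text tells all that it offers.
- The arm moves only by the tool apply_moves, never from a script. Its argument "rows" is a list of rows, each an object with "gripper": the closure, from -1 (fully open) to 1 (shut); "linear": the shift along the tool's x, y, z in units of 50 mm (1.0 is 50 mm), a list of three; "delta_rot": the turn, a rotation vector about the tool's x, y, z in units of 5 degrees (1.0 is 5 degrees), a list of three. A call has 1 to 10 rows; each row shifts and turns the commanded pose from where the row before left it, along the tool's axes as they then stand; what a row does not reach is not made up. A row lasts 1/8 s, in which the tool goes at most 62.5 mm and 10.7 degrees, less where a joint would pass 70% of its speed; a pose out of reach is approached as far as the arm can. A call is refused whole if a number of a shift passes 1 or a number of a turn 1, either way. A call with a gripper value outside its range is refused whole. The fingers move at their own pace and stop on an object; the grip force is fixed at half the most. Time passes only in rows, so rows that do not move let the fingers close. It gives the time, the measured TCP pose, the force, the opening and the grip force at its end, in the units of the state.
- state(): the state, without advancing time (a new reading comes with each control period).
- snapshot(name): name is "side" or "top" or "wrist"; returns the picture (480x640x3 uint8, red, green, blue); there is no depth.
- get_calibration(name): a dict with "camera_matrix" (3x3 intrinsics, pixels), "view" (4x4, takes a point from world to camera coordinates). Camera axes: x right, y up, looking along -z (the intrinsics and any distortion apply to the point x, -y, -z); pixel columns grow to the right and rows downward; lengths in mm; the calibration is good to about 2 mm. The wrist camera is an equidistant fisheye: a pixel r from the principal point sees the ray r / f radians off the axis. A picture is of the moment at which its call begins: read the wrist's pose just before it. get_calibration takes no time and is no camera call; for the wrist camera it gives the pose at the moment of the call.
- sign_off(): hands the job in; it is judged then, once.
Trained networks look in the newest picture that a camera, given by its name, has taken for a name from the list of things; names that differ only in an ending like _2 or _b are one class to them, and where a whole thing is asked for, a point or a joint stands for the part that bears it (a point fixed in the world has none). Each returns a list of dicts, best first, with "score" (0 to 1); they miss things now and then, are a little off and sometimes report something else, mostly with a low value. They report only what shows in the picture. A call takes as long as a camera call.
- spot_in(thing, camera): "location" ([x, y, z] in mm, in world coordinates, good to about 4 mm: the middle of the surface that is visible of it).
- trace(thing, camera): "region" (480x640 bool, what is visible of it).
- mark_of(thing, camera): "location" ([x, y, z] in mm, in world coordinates, good to about 4 mm: a listed point, or the origin of a listed thing).
The state is a dict: "t": time; "joint_positions": joint angles; "qd": joint speeds; "tau": joint torques, N m; "tool_pos": TCP position; "orientation": TCP orientation; "wrist_force": force on the tool from outside, world axes, zero at the start; "wrist_torque": the same for the moment, N m; "finger_gap": finger opening in mm; "finger_force": force on a finger pad.
Only numpy, scipy, OpenCV 4.12 (cv2) and the standard library are available. Lean on these libraries where they do the work, as an engineer would, in place of code of your own. Each camera call takes 0.05 s, during which the arm holds its last target. There are 200 camera calls.

## Working session

There is one attempt and no reset: what is moved stays moved. The work goes in short steps, Python scripts to look and compute and a tool call to move; the robot and the scene stay as the last step left them, time stands still between calls to the robot, and variables do not carry over. Pictures are saved under pics/ and viewed, at most 10 in all, crops included, and the job is handed in when it is done.

Besides the shell and the picture viewer there is one more tool, called as name(argument=value, ...), one argument or row to a line, values as JSON. apply_moves: Moves the arm, as the interface text tells. Its arguments: {"type":"object","properties":{"rows":{"type":"array"}},"required":["rows"]}

```bash
mkdir -p pics; cat > h.py <<'E'
import numpy as np, cv2
from plant import *
from scipy.spatial.transform import Rotation as R
def snap(c,n):
    im=snapshot(c); cv2.imwrite(f'pics/{n}.png',im[:,:,::-1]); return im
E
python3 - <<'E'
from h import *
np.set_printoptions(precision=4,suppress=True)
s=state();print(s)
for c in('top','side'):
    snap(c,c+'0'); k=get_calibration(c);print(c,k['camera_matrix'],k['view'])
    for n in('bay','pin_head','housing','lever','lever_fork','lever_tail','cover','pad','spool','pack','tape'):
        r=mark_of(n,c); print(n,[(np.round(d['location'],1).tolist(),round(d['score'],2)) for d in r[:2]])
E
```

```text
{'t': 0.0, 'joint_positions': array([-1.404 ,  0.151 ,  1.438 , -0.    ,  1.5538, -0.134 ]), 'qd': array([-0.0008,  0.0023,  0.0007, -0.0019,  0.0013, -0.0014]), 'tau': array([ -0.0011, -71.3052, -57.0869,  -0.0005,   0.0088,  -0.    ]), 'tool_pos': array([ 170.2706, -548.9592,  230.6678]), 'orientation': array([ 0.9887,  0.1498, -0.    , -0.0006]), 'wrist_force': array([ 0.3289, -1.0642, -0.4421]), 'wrist_torque': array([-0.0603,  0.0112, -0.0233]), 'finger_force': 0.0, 'finger_gap': 85.38869219324124}
top [[478.0381   0.     319.1742]
 [  0.     478.0381 235.1151]
 [  0.       0.       1.    ]] [[  -0.0215   -0.9996    0.0189 -105.1407]
 [   0.9984   -0.0205    0.0523 -496.4633]
 [  -0.0519    0.02      0.9985 -965.1472]
 [   0.        0.        0.        1.    ]]
bay [([468.0, -248.8, -3.5], 0.81)]
pin_head [([464.1, -250.0, 64.1], 0.55)]
housing []
lever [([448.6, 24.0, -1.9], 0.75)]
lever_fork [([532.9, 34.5, 14.0], 0.76), ([467.6, -246.9, 77.2], 0.33)]
lever_tail [([383.3, 18.4, 17.0], 0.71)]
cover [([484.2, -185.6, 45.6], 0.95)]
pad [([433.1, -383.0, -2.1], 0.68)]
spool [([632
[... 152 characters left out ...]
.7245]
 [  0.       0.       1.    ]] [[   -0.9101    -0.4143    -0.0052   407.0203]
 [    0.2585    -0.5775     0.7744  -268.503 ]
 [   -0.3238     0.7035     0.6327 -1175.6202]
 [    0.         0.         0.         1.    ]]
bay [([466.6, -250.9, 1.1], 0.65)]
pin_head [([466.1, -247.5, 67.4], 0.71)]
housing [([466.0, -236.5, 75.6], 0.87)]
lever [([450.1, 23.3, 0.8], 0.94), ([467.2, -250.2, 3.0], 0.36)]
lever_fork [([531.2, 31.2, 11.4], 0.63)]
lever_tail [([386.3, 15.9, 15.8], 0.6)]
cover [([487.7, -188.5, 48.2], 0.76)]
pad [([429.8, -387.0, -4.7], 0.82), ([610.1, -1.7, -0.3], 0.74)]
spool [([636.9, -290.2, -1.0], 0.78)]
pack [([610.7, -3.0, -1.5], 0.65)]
tape [([476.8, 181.9, -1.3], 0.63)]
```

View pics/top0.png

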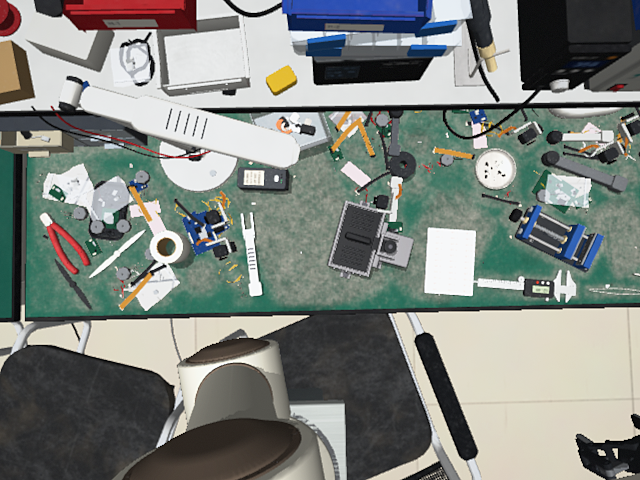

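View pics/side0.png

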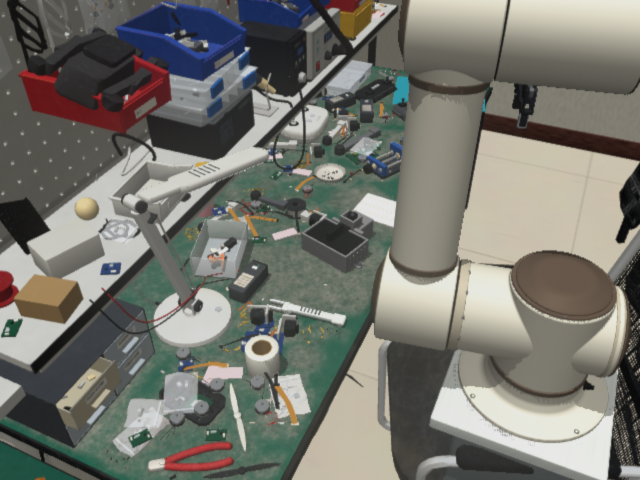

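The top view shows the lever upright at about (250,255), fork up. The bay is at (365,240) with its rivet to the right at (393,250), and the pad is at (450,262). The side view shows the same layout, with nothing blocking the route.

```bash
cat >> h.py <<'E'
np.set_printoptions(precision=3,suppress=True)
def go(p,yaw,tilt=0):
    """units: linear in present tool frame, then turn (tool-frame rotvec) to tool x at yaw (deg), pitched about tool y by tilt"""
    s=state();T=R.from_quat(s['orientation'])
    G=R.from_euler('z',yaw,degrees=True)*R.from_rotvec([np.pi,0,0])*R.from_euler('y',tilt,degrees=True)
    print('t',s['t'],'tcp',s['tool_pos'],'gap',s['finger_gap'],'F',s['wrist_force'])
    print('lin',T.inv().apply(np.array(p)-s['tool_pos'])/50,'rot',(T.inv()*G).as_rotvec(degrees=True)/5)
def wproj(P,k):
    V=k['view'];c=(V[:3,:3]@np.atleast_2d(P).T).T+V[:3,3];c=c*[1,-1,-1];M=k['camera_matrix']
    r=np.hypot(c[:,0],c[:,1]);th=np.arctan2(r,c[:,2]);return np.c_[M[0,0]*th*c[:,0]/r+M[0,2],M[1,1]*th*c[:,1]/r+M[1,2]]
def back(uv,k,z,fish=True):
    """pixels -> world points on plane z"""
    M=k['camera_matrix'];V=k['view'];a=(np.atleast_2d(uv)-M[:2,2])/[M[0,0],M[1,1]]
    if fish:
        th=np.hypot(*a.T);d=np.c_[a*(np.sin(th)/th)[:,None],np.cos(th)]
    else: d=np.c_[a,np.ones(len(a))]
    d=(d*[1,-1,-1])@V[:3,:3];o=-V[:3,:3].T@V[:3,3]
    return o+d*((z-o[2])/d[:,2])[:,None]
E
python3 - <<'E'
from h import *
go([445,24,170],6.5)
k=get_calibration('wrist');print(k)
for n,z in(('lever',18),('cover',50),('pad',6),('bay',50)):
    r=trace(n,'top')
    if r:
        m=r[0]['region'];v,u=np.nonzero(m);P=back(np.c_[u,v],get_calibration('top'),z,False)[:,:2]
        (c,wh,a)=cv2.minAreaRect(P.astype(np.float32));print(n,r[0]['score'],c,wh,a,P.mean(0))
E
```

```text
t 1.2 tcp [ 170.33  -549.186  231.273] gap 85.0778270991618 F [ 0.027 -0.599 -0.289]
lin [ 8.643 -9.322  1.226] rot [-0.001  0.     2.146]
{'camera_matrix': array([[371.648,   0.   , 311.643],
       [  0.   , 371.648, 237.786],
       [  0.   ,   0.   ,   1.   ]]), 'view': array([[   0.296,   -0.955,    0.001, -576.426],
       [   0.91 ,    0.282,   -0.305,   40.589],
       [   0.291,    0.091,    0.952, -379.107],
       [   0.   ,    0.   ,    0.   ,    1.   ]])}
lever 0.6 (456.67449951171875, 22.538494110107422) (166.3715362548828, 26.00718116760254) 5.642560958862305 [448.783  21.894]
cover 0.64 (484.74566650390625, -188.04000854492188) (71.36011505126953, 121.0007095336914) 73.74967956542969 [ 484.135 -187.828]
pad 0.89 (433.4582214355469, -385.36724853515625) (105.0796890258789, 137.96365356445312) 85.60186767578125 [ 434.579 -384.647]
```

apply_moves(
  rows=[
    {"gripper": -1,"linear": [0.87,-0.93,0.12],"delta_rot": [0,0,0]},
    {"gripper": -1,"linear": [0.87,-0.93,0.12],"delta_rot": [0,0,0]},
    {"gripper": -1,"linear": [0.87,-0.93,0.12],"delta_rot": [0,0,0]},
    {"gripper": -1,"linear": [0.87,-0.93,0.12],"delta_rot": [0,0,0]},
    {"gripper": -1,"linear": [0.87,-0.93,0.12],"delta_rot": [0,0,0]},
    {"gripper": -1,"linear": [0,0,0],"delta_rot": [0,0,0]},
    {"gripper": -1,"linear": [0,0,0],"delta_rot": [0,0,0]},
  ],
)

```text
t: 2.28
tool_pos: [306.1, -269.4, 202.3]
orientation: [0.989, 0.15, 0.0, 0.0]
wrist_force: [0.1, -1.0, -0.0]
finger_gap: 85.3
finger_force: 0.0
```

```bash
python3 - <<'E'
from h import *
go([449,22,150],5.8)
k=get_calibration('wrist');snap('wrist','w1')
for n in('bay','pin_head','housing','cover','pad','lever'):
    print(n,[(np.round(d['location'],1).tolist(),round(d['score'],2)) for d in mark_of(n,'wrist')[:2]])
for n,z in(('cover',50),):
    r=trace(n,'wrist')
    if r:
        m=r[0]['region'];v,u=np.nonzero(m);P=back(np.c_[u,v],k,z)[:,:2]
        print(n,r[0]['score'],cv2.minAreaRect(P.astype(np.float32)))
E
```

```text
t 2.275 tcp [ 306.125 -269.383  202.266] gap 85.27003064075755 F [ 0.063 -1.049 -0.008]
lin [ 4.46  -4.716  1.042] rot [ 0.008 -0.001  2.297]
bay [([465.8, -251.5, -0.2], 0.94)]
pin_head [([466.7, -249.2, 72.0], 0.9)]
housing [([467.7, -247.8, 72.2], 0.93)]
cover [([446.1, 25.6, 1.3], 0.27)]
pad [([429.3, -381.8, -3.9], 0.86), ([467.2, -248.3, 73.9], 0.18)]
lever [([448.0, 24.2, 1.1], 0.58)]
cover 0.69 ((454.5963134765625, -181.91795349121094), (72.23685455322266, 61.72309112548828), 74.19332122802734)
```

View pics/w1.png

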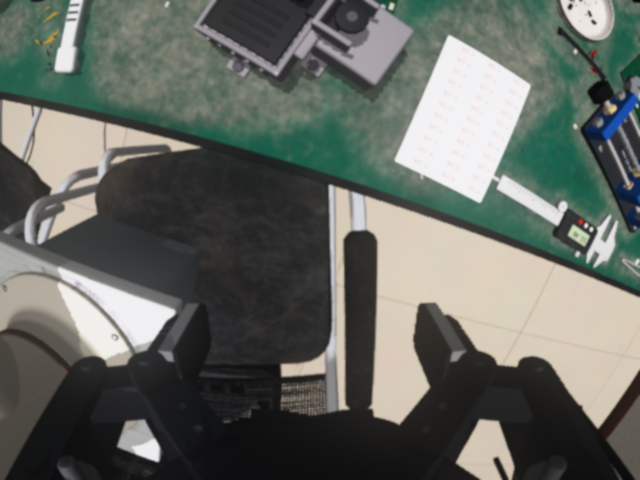

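The wrist view shows the rivet head near (350,15), the housing opening toward lower right, and the pad at (463,120).

apply_moves(
  rows=[
    {"gripper": -1,"linear": [0.74,-0.79,0.17],"delta_rot": [0,0,0]},
    {"gripper": -1,"linear": [0.74,-0.79,0.17],"delta_rot": [0,0,0]},
    {"gripper": -1,"linear": [0.74,-0.79,0.17],"delta_rot": [0,0,0]},
    {"gripper": -1,"linear": [0.74,-0.79,0.17],"delta_rot": [0,0,0]},
    {"gripper": -1,"linear": [0.74,-0.79,0.17],"delta_rot": [0,0,0]},
    {"gripper": -1,"linear": [0.74,-0.79,0.17],"delta_rot": [0,0,0]},
    {"gripper": -1,"linear": [0,0,0],"delta_rot": [0,0,0.8]},
    {"gripper": -1,"linear": [0,0,0],"delta_rot": [0,0,0.8]},
    {"gripper": -1,"linear": [0,0,0],"delta_rot": [0,0,0.7]},
    {"gripper": -1,"linear": [0,0,0],"delta_rot": [0,0,0]},
  ],
)

```text
t: 3.92
tool_pos: [447.9, 22.8, 150.9]
orientation: [0.999, 0.05, -0.0, -0.0]
wrist_force: [0.4, 0.1, -0.0]
finger_gap: 84.9
finger_force: 0.0
```

```bash
python3 - <<'E'
from h import *
go([449,22,60],5.8)
k=get_calibration('wrist');snap('wrist','w2')
print('tcp px',wproj(state()['tool_pos'],k))
for n in('lever','lever_fork','lever_tail','pin_head','housing'):
    print(n,[(np.round(d['location'],1).tolist(),round(d['score'],2)) for d in mark_of(n,'wrist')[:2]])
r=trace('lever','wrist')
m=r[0]['region'];v,u=np.nonzero(m);P=back(np.c_[u,v],k,18)[:,:2]
print(r[0]['score'],cv2.minAreaRect(P.astype(np.float32)))
d=P-P.mean(0);w,V=np.linalg.eigh(np.cov(d.T));print(P.mean(0),np.degrees(np.arctan2(V[1,1],V[0,1])))
E
```

```text
t 3.925 tcp [447.87   22.795 150.933] gap 84.86709467246502 F [ 0.438  0.061 -0.029]
lin [0.021 0.018 1.819] rot [-0.002  0.002 -0.012]
tcp px [[308.251 306.534]]
lever [([448.6, 24.9, -0.9], 0.94)]
lever_fork [([530.4, 35.7, 8.9], 0.64), ([609.6, -1.2, -3.6], 0.53)]
lever_tail [([390.4, 20.8, 17.9], 0.84)]
pin_head [([466.3, -248.7, 72.9], 0.71), ([467.4, -245.9, 72.3], 0.64)]
housing [([467.6, -245.0, 74.1], 0.66), ([476.4, 183.2, -4.4], 0.44)]
0.96 ((458.44268798828125, 23.618125915527344), (167.7632293701172, 25.074682235717773), 6.312246322631836)
[454.911  22.929] -173.8926804361925
```

View pics/w2.png

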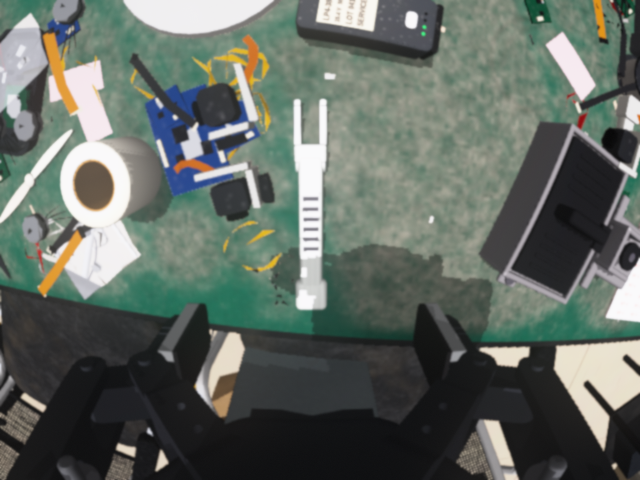

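The wrist view shows the lever centred at x of about 311, with tines at (297–327,100–145) and tail at (312,300). The way down is clear.

apply_moves(
  rows=[
    {"gripper": -1,"linear": [0.05,0,0.6],"delta_rot": [0,0,-0.1]},
    {"gripper": -1,"linear": [0,0,0.7],"delta_rot": [0,0,0]},
    {"gripper": -1,"linear": [0,0,0.7],"delta_rot": [0,0,0]},
    {"gripper": -1,"linear": [0,0,0.6],"delta_rot": [0,0,0]},
    {"gripper": -1,"linear": [0,0,0.36],"delta_rot": [0,0,0]},
    {"gripper": -1,"linear": [0,0,0],"delta_rot": [0,0,0]},
    {"gripper": 1,"linear": [0,0,0],"delta_rot": [0,0,0]},
    {"gripper": 1,"linear": [0,0,0],"delta_rot": [0,0,0]},
    {"gripper": 1,"linear": [0,0,0],"delta_rot": [0,0,0]},
    {"gripper": 1,"linear": [0,0,0],"delta_rot": [0,0,0]},
  ],
)

```text
t: 5.52
tool_pos: [450.5, 23.2, 3.5]
orientation: [0.999, 0.054, 0.0, -0.0]
wrist_force: [-3.0, 0.5, 9.1]
finger_gap: 16.2
finger_force: 58.3
```

apply_moves(
  rows=[
    {"gripper": 1,"linear": [0,0,0],"delta_rot": [0,0,0]},
    {"gripper": 1,"linear": [0,0,0],"delta_rot": [0,0,0]},
    {"gripper": 1,"linear": [0,0,0],"delta_rot": [0,0,0]},
  ],
)

```text
t: 5.9
tool_pos: [450.5, 23.2, 3.5]
orientation: [0.999, 0.054, 0.0, -0.0]
wrist_force: [-2.0, 1.2, 7.3]
finger_gap: 16.2
finger_force: 58.4
```

apply_moves(
  rows=[
    {"gripper": 1,"linear": [0,0,-0.4],"delta_rot": [0,0,0]},
    {"gripper": 1,"linear": [0,0,-0.8],"delta_rot": [0,0,0]},
    {"gripper": 1,"linear": [0,0,-0.9],"delta_rot": [0,0,-1]},
    {"gripper": 1,"linear": [0,0,-0.9],"delta_rot": [0,0,-1]},
    {"gripper": 1,"linear": [0,0,0],"delta_rot": [0,0,-1]},
    {"gripper": 1,"linear": [0,0,0],"delta_rot": [0,0,-1]},
    {"gripper": 1,"linear": [0,0,0],"delta_rot": [0,0,-1]},
    {"gripper": 1,"linear": [0,0,0],"delta_rot": [0,0,-1]},
    {"gripper": 1,"linear": [0,0,0],"delta_rot": [0,0,-1]},
    {"gripper": 1,"linear": [0,0,0],"delta_rot": [0,0,-1]},
  ],
)

```text
t: 7.15
tool_pos: [450.2, 23.2, 153.0]
orientation: [0.919, 0.394, -0.0, -0.0]
wrist_force: [0.2, 0.4, -1.2]
finger_gap: 16.4
finger_force: 59.1
```

apply_moves(
  rows=[
    {"gripper": 1,"linear": [0,0,0],"delta_rot": [0,0,-1]},
    {"gripper": 1,"linear": [0,0,0],"delta_rot": [0,0,-1]},
    {"gripper": 1,"linear": [0,0,0],"delta_rot": [0,0,-1]},
    {"gripper": 1,"linear": [0,0,0],"delta_rot": [0,0,-1]},
    {"gripper": 1,"linear": [0,0,0],"delta_rot": [0,0,-1]},
    {"gripper": 1,"linear": [0,0,0],"delta_rot": [0,0,-0.4]},
    {"gripper": 1,"linear": [-0.5,0.1,0],"delta_rot": [0,0,0]},
    {"gripper": 1,"linear": [-0.8,0.2,0],"delta_rot": [0,0,0]},
    {"gripper": 1,"linear": [-0.8,0.2,0],"delta_rot": [0,0,0]},
    {"gripper": 1,"linear": [-0.8,0.2,0],"delta_rot": [0,0,0]},
  ],
)

```text
t: 8.4
tool_pos: [441.8, -127.0, 153.1]
orientation: [0.803, 0.596, 0.0, 0.0]
wrist_force: [1.4, 0.1, -0.8]
finger_gap: 16.3
finger_force: 59.1
```

apply_moves(
  rows=[
    {"gripper": 1,"linear": [-0.8,0.2,0],"delta_rot": [0,0,0]},
    {"gripper": 1,"linear": [-0.8,0.2,0],"delta_rot": [0,0,0]},
    {"gripper": 1,"linear": [-0.8,0.2,0],"delta_rot": [0,0,0]},
    {"gripper": 1,"linear": [-0.8,0.2,0],"delta_rot": [0,0,0]},
    {"gripper": 1,"linear": [-0.8,0.2,0.3],"delta_rot": [0,0,0]},
    {"gripper": 1,"linear": [-0.8,0.2,0.3],"delta_rot": [0,0,0]},
    {"gripper": 1,"linear": [0,0,0],"delta_rot": [0,0,0]},
    {"gripper": 1,"linear": [0,0,0],"delta_rot": [0,0,0]},
  ],
)

```text
t: 9.4
tool_pos: [430.2, -372.5, 122.9]
orientation: [0.803, 0.596, 0.0, -0.0]
wrist_force: [-0.4, -0.2, -0.8]
finger_gap: 16.3
finger_force: 59.1
```

```bash
python3 - <<'E'
from h import *
go([426,-383.7,100],73.3)
k=get_calibration('wrist');snap('wrist','w3')
for c in('wrist','side','top'):
  if c!='wrist':snapshot(c)
  for n in('bay','lever','lever_fork','lever_tail','pin_head','housing','cover','pad'):
    print(c,n,[(np.round(d['location'],1).tolist(),round(d['score'],2)) for d in mark_of(n,c)[:2]])
for n,z in(('cover',50),('pad',6)):
    r=trace(n,'wrist')
    if r:
        m=r[0]['region'];v,u=np.nonzero(m);P=back(np.c_[u,v],k,z)[:,:2]
        print(n,r[0]['score'],cv2.minAreaRect(P.astype(np.float32)))
r=trace('lever','wrist')
m=r[0]['region'];v,u=np.nonzero(m);P=back(np.c_[u,v],k,state()['tool_pos'][2]+14)[:,:2]
print(r[0]['score'],cv2.minAreaRect(P.astype(np.float32)))
E
```

```text
t 9.4 tcp [ 430.157 -372.548  122.906] gap 16.30405891865488 F [-0.354 -0.193 -0.848]
lin [-0.238 -0.015  0.458] rot [-0.005 -0.006 -0.023]
wrist bay [([467.3, -252.8, -1.9], 0.94), ([465.5, -244.2, 75.8], 0.34)]
wrist lever [([428.7, -372.7, 117.8], 0.63)]
wrist lever_fork []
wrist lever_tail []
wrist pin_head [([467.7, -248.8, 72.6], 0.62)]
wrist housing [([467.4, -246.2, 75.7], 0.67)]
wrist cover []
wrist pad []
side bay [([467.8, -247.1, 2.3], 0.86), ([454.6, -294.5, 132.7], 0.17)]
side lever [([432.3, -373.5, 120.3], 0.76)]
side lever_fork [([452.5, -294.8, 130.8], 0.75)]
side lever_tail []
side pin_head [([466.8, -244.7, 65.9], 0.57), ([468.4, -247.0, 3.4], 0.17)]
side housing [([464.8, -238.1, 77.5], 0.84)]
side cover [([488.5, -188.9, 45.5], 0.58), ([636.3, -289.2, -1.0], 0.36)]
side pad [([433.0, -387.2, -1.0], 0.83), ([464.8, -240.1, 76.7], 0.68)]
top bay [([464.6, -252.5, -2.0], 0.73), ([454.6, -295.0, 131.0], 0.65)]
top lever [([466.2, -248.8, 68.9], 0.65), ([428.7, -370.0, 121.6], 0.57)]
top lever_fork [([456.1, -294.0, 132.3], 0.79)]
top lever_tail []
top pin_head [([464.3, -248.3, 65.8], 0.59)]
top housing [([466.8, -247.4, 72.4], 0.98), ([454.6, -297.8, 136.0], 0.2)]
top cover [([484.8, -187.6, 46.6], 0.84)]
top pad [([429.8, -386.2, 0.5], 0.56)]
pad 0.85 ((432.9642333984375, -385.93597412109375), (100.7728500366211, 135.33447265625), 84.66967010498047)
0.9 ((435.2460632324219, -353.468505859375), (142.3374786376953, 23.823348999023438), 72.8812026977539)
```

View pics/w3.png

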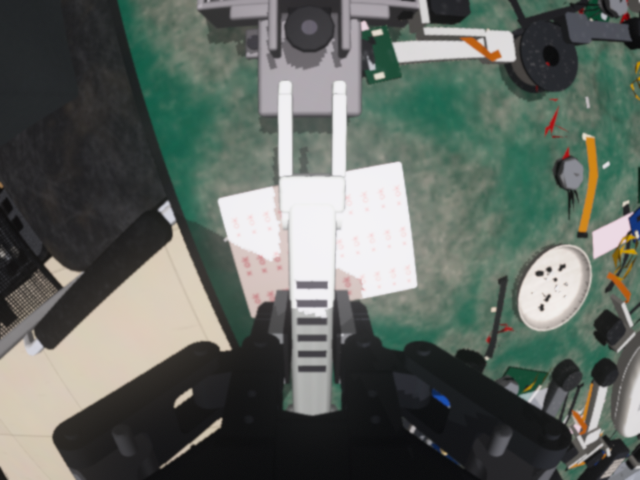

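The lever is held straight, with tine tips at (285,85) and (339,85). The head is at (309,28), the housing walls straddle x of about 310, and the platform edges are at x = 259 and 361.

```bash
python3 - <<'E'
from h import *
k=get_calibration('wrist');s=state();T=R.from_quat(s['orientation'])
def tool(P): return T.inv().apply(P-s['tool_pos'])
print('tines',tool(back([[285,83],[339,83],[285,170],[340,170]],k,134.5)))
print('head',back([[309.5,28]],k,74.5),tool(back([[309.5,28]],k,74.5)))
print('plat',tool(back([[259,112],[361,112],[262,60],[359,60]],k,50)))
im=cv2.imread('pics/w3.png')[0:200,210:410];cv2.imwrite('pics/w3c.png',cv2.resize(im,None,fx=3,fy=3,interpolation=cv2.INTER_CUBIC))
E
```

```text
tines [[ 90.395  -9.658 -11.523]
 [ 90.394   8.993 -11.523]
 [ 59.493  -9.914 -11.526]
 [ 59.489   9.586 -11.526]]
head [[ 465.162 -251.795   74.5  ]] [[125.967  -1.496  48.48 ]]
plat [[ 82.86  -30.596  72.976]
 [ 82.778  27.847  72.976]
 [113.503 -28.69   72.979]
 [113.43   26.554  72.979]]
```

View pics/w3c.png

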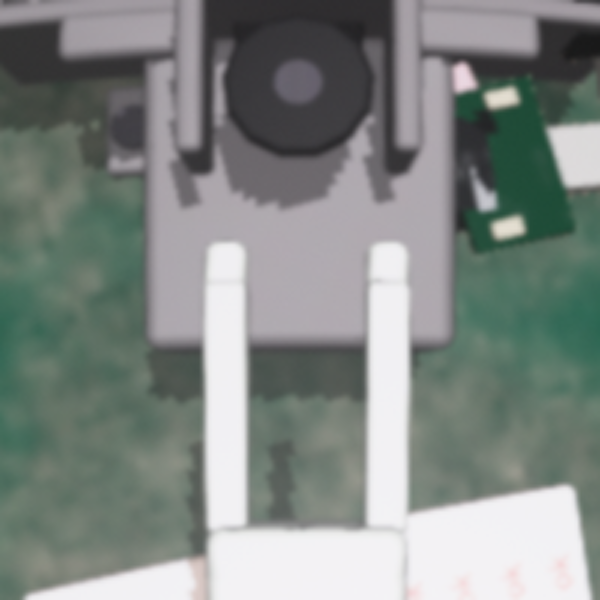

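apply_moves(
  rows=[
    {"gripper": 1,"linear": [0,-0.024,0.4],"delta_rot": [0,0,0]},
    {"gripper": 1,"linear": [0,0,0.5],"delta_rot": [0,0,0]},
    {"gripper": 1,"linear": [0,0,0.3],"delta_rot": [0,0,0]},
    {"gripper": 1,"linear": [0,0,0.16],"delta_rot": [0,0,0]},
    {"gripper": 1,"linear": [0,0,0],"delta_rot": [0,0,0]},
    {"gripper": 1,"linear": [0,0,0],"delta_rot": [0,0,0]},
  ],
)

```text
t: 11.65
tool_pos: [429.4, -372.8, 55.7]
orientation: [0.803, 0.596, 0.0, 0.0]
wrist_force: [-0.3, 0.5, -0.9]
finger_gap: 16.1
finger_force: 59.1
```

```bash
python3 - <<'E'
from h import *
s=state();print(s['tool_pos'],s['wrist_force'])
im=snap('wrist','w4')
cv2.imwrite('pics/w4c.png',cv2.resize(im[0:200,210:410,::-1],None,fx=3,fy=3,interpolation=cv2.INTER_CUBIC))
for c in('wrist','side','top'):
  if c!='wrist':snapshot(c)
  for n in('lever','lever_fork','pin_head'):
    print(c,n,[(np.round(d['location'],1).tolist(),round(d['score'],2)) for d in mark_of(n,c)[:2]])
E
```

```text
[ 429.352 -372.778   55.719] [-0.254  0.461 -0.87 ]
wrist lever [([428.7, -370.4, 54.6], 0.62)]
wrist lever_fork []
wrist pin_head []
side lever [([430.9, -371.7, 55.0], 0.6)]
side lever_fork [([452.8, -296.5, 63.8], 0.6)]
side pin_head [([465.7, -244.5, 66.1], 0.7)]
top lever [([428.8, -370.6, 47.8], 0.66), ([610.1, -5.0, 0.9], 0.15)]
top lever_fork [([453.4, -295.0, 64.2], 0.82)]
top pin_head [([463.9, -250.5, 67.6], 0.66)]
```

View pics/w4c.png

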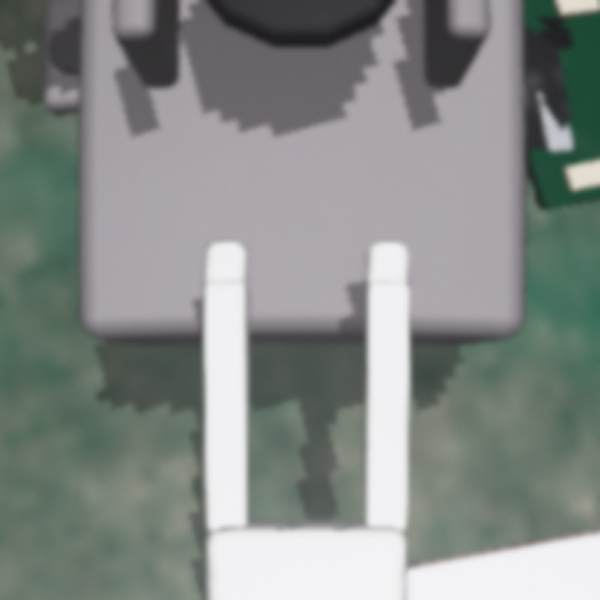

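Now the tips are at crop row 243 and the head's front edge at row 45. The tine midline (x of about 307) sits roughly 0.9 mm right of the head and platform midline (x of about 300).

```bash
python3 - <<'E'
from h import *
k=get_calibration('wrist');s=state();T=R.from_quat(s['orientation'])
f=lambda uv,z:T.inv().apply(back(uv,k,z)-s['tool_pos'])
print(f([[312,81]],67.2),f([[309.5,15.2]],68.5),f([[260,0]],75),f([[310,110.5]],50))
E
```

```text
[[ 90.901  -0.293 -12.231]] [[114.638  -1.137 -13.528]] [[118.768 -17.326 -20.026]] [[81.033 -1.052  4.968]]
```

apply_moves(
  rows=[
    {"gripper": 1,"linear": [0.1,-0.017,0.012],"delta_rot": [0,0,0]},
    {"gripper": 1,"linear": [0.2,0,0],"delta_rot": [0,0,0]},
    {"gripper": 1,"linear": [0.2,0,0],"delta_rot": [0,0,0]},
    {"gripper": 1,"linear": [0.1,0,0],"delta_rot": [0,0,0]},
    {"gripper": 1,"linear": [0,0,0],"delta_rot": [0,0,0]},
  ],
)

```text
t: 12.88
tool_pos: [437.1, -343.1, 54.5]
orientation: [0.802, 0.597, 0.0, 0.0]
wrist_force: [-0.0, -0.9, -1.6]
finger_gap: 16.4
finger_force: 59.1
```

apply_moves(
  rows=[
    {"gripper": 1,"linear": [0.1,0,0],"delta_rot": [0,0,0]},
    {"gripper": 1,"linear": [0.1,0,0],"delta_rot": [0,0,0]},
    {"gripper": 1,"linear": [0.1,0,0],"delta_rot": [0,0,0]},
    {"gripper": 1,"linear": [0.07,0,0],"delta_rot": [0,0,0]},
    {"gripper": 1,"linear": [0,0,0],"delta_rot": [0,0,0]},
    {"gripper": 1,"linear": [0,0,0],"delta_rot": [0,0,0]},
  ],
)

```text
t: 13.62
tool_pos: [442.3, -325.9, 54.4]
orientation: [0.803, 0.596, 0.0, 0.0]
wrist_force: [-0.3, 0.5, -0.9]
finger_gap: 16.7
finger_force: 59.1
```

```bash
python3 - <<'E'
from h import *
s=state();print(s['tool_pos'],s['wrist_force'],s['wrist_torque'],R.from_quat(s['orientation']).as_matrix())
snap('wrist','w5');S=snap('side','s5');snapshot('top')
for c in('wrist','side','top'):
  for n in('lever','lever_fork','pin_head','lever_tail'):
    print(c,n,[(np.round(d['location'],1).tolist(),round(d['score'],2)) for d in mark_of(n,c)[:2]])
w=cv2.imread('pics/w5.png')[0:300,170:470];d=cv2.imread('pics/s5.png')[180:300,270:420]
cv2.imwrite('pics/c5.png',np.hstack([cv2.resize(w,(400,400)),cv2.resize(d,(400,320))[:400] if 0 else cv2.copyMakeBorder(cv2.resize(d,(400,320)),0,80,0,0,0)]))
E
```

```text
[ 442.273 -325.886   54.407] [-0.31   0.514 -0.906] [-0.    -0.051 -0.019] [[ 0.288  0.957  0.   ]
 [ 0.957 -0.288 -0.   ]
 [-0.     0.    -1.   ]]
wrist lever [([440.2, -327.3, 49.2], 0.62)]
wrist lever_fork []
wrist pin_head [([467.6, -247.4, 71.2], 0.71)]
wrist lever_tail []
side lever [([443.7, -324.4, 50.1], 0.53)]
side lever_fork [([466.7, -249.7, 62.4], 0.66), ([464.1, -246.8, 68.0], 0.32)]
side pin_head [([466.2, -245.8, 64.9], 0.89), ([443.7, -325.9, 52.1], 0.43)]
side lever_tail [([421.9, -387.5, 66.4], 0.57)]
top lever []
top lever_fork [([467.0, -247.4, 64.8], 0.47)]
top pin_head [([462.1, -249.8, 67.5], 0.9)]
top lever_tail []
```

View pics/c5.png

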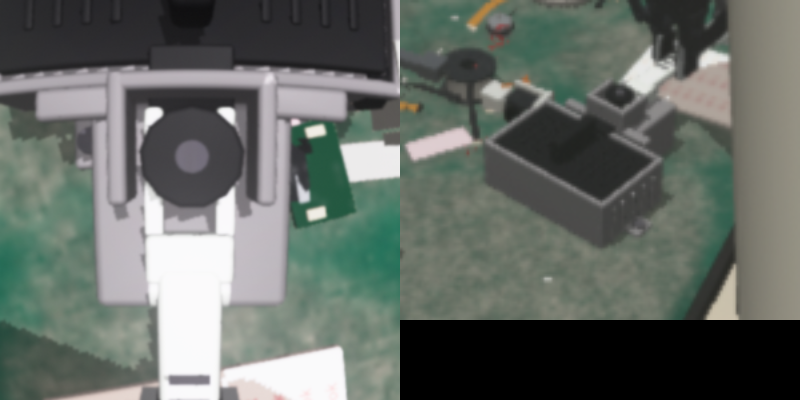

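The fork is seated around the shank, centred in the housing, with its tips just short of the closed end. Releasing now.

apply_moves(
  rows=[
    {"gripper": -0.2,"linear": [0,0,0],"delta_rot": [0,0,0]},
    {"gripper": -0.2,"linear": [0,0,0],"delta_rot": [0,0,0]},
    {"gripper": -0.2,"linear": [0,0,0],"delta_rot": [0,0,0]},
    {"gripper": -0.2,"linear": [0,0,0],"delta_rot": [0,0,0]},
    {"gripper": -0.2,"linear": [0,0,-0.4],"delta_rot": [0,0,0]},
    {"gripper": -0.2,"linear": [0,0,-0.5],"delta_rot": [0,0,0]},
    {"gripper": 1,"linear": [-0.4,0,-0.3],"delta_rot": [0,0,0]},
    {"gripper": 1,"linear": [-0.5,0,0],"delta_rot": [0,0,0]},
    {"gripper": 1,"linear": [-0.5,0,0],"delta_rot": [0,0,0]},
    {"gripper": 1,"linear": [0,0,0],"delta_rot": [0,0,0]},
  ],
)

```text
t: 15.62
tool_pos: [421.1, -394.8, 113.8]
orientation: [0.803, 0.596, -0.0, -0.0]
wrist_force: [0.7, -0.4, -0.5]
finger_gap: -0.1
finger_force: 0.0
```

```bash
python3 - <<'E'
from h import *
s=state();print(s['t'],s['tool_pos'],s['wrist_force'],s['finger_gap'])
k=get_calibration('wrist');snap('wrist','w6');snapshot('side');snapshot('top')
for c in('wrist','side','top'):
  for n in('lever','lever_fork','pin_head','lever_tail'):
    print(c,n,[(np.round(d['location'],1).tolist(),round(d['score'],2)) for d in mark_of(n,c)[:2]])
E
```

```text
15.625 [ 421.057 -394.818  113.784] [ 0.725 -0.377 -0.484] -0.053273227838461
wrist lever [([441.5, -324.3, 44.1], 0.6)]
wrist lever_fork []
wrist pin_head []
wrist lever_tail [([425.6, -389.6, 54.8], 0.78)]
side lever [([443.1, -323.2, 45.6], 0.67)]
side lever_fork [([467.0, -249.3, 62.5], 0.7), ([466.4, -246.9, 0.8], 0.29)]
side pin_head [([464.8, -245.3, 67.8], 0.78)]
side lever_tail []
top lever [([441.2, -322.7, 43.7], 0.84)]
top lever_fork [([463.4, -247.2, 65.1], 0.97)]
top pin_head [([433.7, -385.0, -0.8], 0.33)]
top lever_tail [([422.9, -386.5, 53.3], 0.83)]
```

View pics/w6.png

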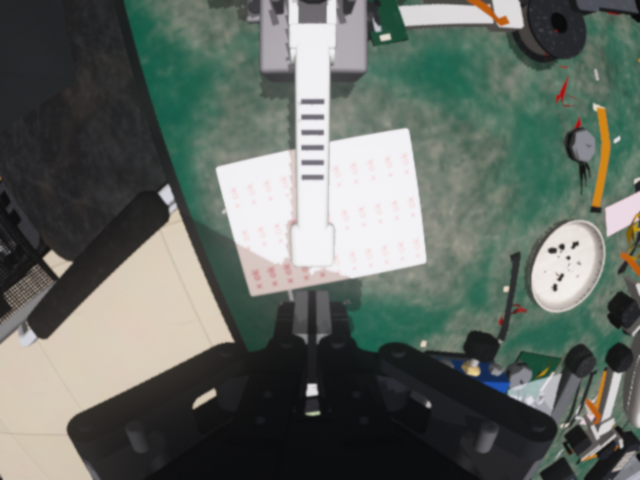

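The lever rests on its heel with the tail at (313,245), sunk and straight ahead of the closed fingers. Pressing next.

apply_moves(
  rows=[
    {"gripper": 1,"linear": [0,0,0.4],"delta_rot": [0,0,0]},
    {"gripper": 1,"linear": [0,0,0.4],"delta_rot": [0,0,0]},
    {"gripper": 1,"linear": [0,0,0.3],"delta_rot": [0,0,0]},
    {"gripper": 1,"linear": [0,0,0.1],"delta_rot": [0,0,0]},
    {"gripper": 1,"linear": [0,0,0.1],"delta_rot": [0,0,0]},
    {"gripper": 1,"linear": [0,0,0.1],"delta_rot": [0,0,0]},
  ],
)

```text
t: 17.12
tool_pos: [422.5, -393.0, 45.2]
orientation: [0.803, 0.596, 0.0, 0.001]
wrist_force: [-0.2, 3.2, 7.0]
finger_gap: -0.0
finger_force: 2.8
```

apply_moves(
  rows=[
    {"gripper": 1,"linear": [0,0,0.06],"delta_rot": [0,0,0]},
    {"gripper": 1,"linear": [0,0,0.06],"delta_rot": [0,0,0]},
    {"gripper": 1,"linear": [0,0,0.06],"delta_rot": [0,0,0]},
  ],
)

```text
t: 17.5
tool_pos: [422.6, -393.1, 36.4]
orientation: [0.803, 0.596, 0.0, 0.001]
wrist_force: [1.0, 2.4, 7.0]
finger_gap: 0.2
finger_force: 2.9
```

```bash
python3 - <<'E'
from h import *
s=state();print(s['t'],s['tool_pos'],s['wrist_force'],s['finger_gap'])
snapshot('side');snapshot('top')
for c in('side','top'):
  for n in('lever','lever_fork','pin_head','lever_tail'):
    print(c,n,[(np.round(d['location'],1).tolist(),round(d['score'],2)) for d in mark_of(n,c)[:2]])
E
```

```text
17.5 [ 422.627 -393.082   36.363] [0.973 2.361 7.038] 0.23354436552996788
side lever [([445.4, -323.4, 36.2], 0.49)]
side lever_fork [([465.2, -254.6, 73.2], 0.47)]
side pin_head [([465.1, -246.6, 64.4], 0.72)]
side lever_tail [([424.8, -391.0, 33.6], 0.64)]
top lever [([442.0, -321.3, 38.4], 0.58)]
top lever_fork [([465.4, -251.7, 74.8], 0.82)]
top pin_head [([466.8, -249.8, 66.9], 0.87), ([467.7, -253.6, 70.0], 0.52)]
top lever_tail [([421.5, -388.2, 35.3], 0.62), ([487.5, -186.1, 47.8], 0.35)]
```

Working as planned; I'll keep pressing until the force rises at the stop.

apply_moves(
  rows=[
    {"gripper": 1,"linear": [0,0,0.05],"delta_rot": [0,0,0]},
    {"gripper": 1,"linear": [0,0,0.05],"delta_rot": [0,0,0]},
  ],
)

```text
t: 18.25
tool_pos: [422.8, -393.1, 31.7]
orientation: [0.803, 0.596, 0.0, 0.001]
wrist_force: [-0.3, 3.5, 17.4]
finger_gap: -0.0
finger_force: 8.1
```

apply_moves(
  rows=[
    {"gripper": 1,"linear": [0,0,0.04],"delta_rot": [0,0,0]},
    {"gripper": 1,"linear": [0,0,0],"delta_rot": [0,0,0]},
  ],
)

```text
t: 18.5
tool_pos: [423.1, -393.4, 30.5]
orientation: [0.803, 0.597, 0.0, 0.001]
wrist_force: [-0.1, 6.9, 21.7]
finger_gap: -0.3
finger_force: 9.3
```

Force climbed to 22 N, so the pin is at its stop. Now lift, tilt the tool to the lever's slope and open.

apply_moves(
  rows=[
    {"gripper": 1,"linear": [0,0,-0.2],"delta_rot": [0,0,0]},
    {"gripper": 1,"linear": [0,0,-0.7],"delta_rot": [0,0,0]},
    {"gripper": 1,"linear": [0,0,-0.7],"delta_rot": [0,0,0]},
    {"gripper": -0.2,"linear": [0,0,0],"delta_rot": [0,1,0]},
    {"gripper": -0.2,"linear": [0,0,0],"delta_rot": [0,1,0]},
    {"gripper": -0.2,"linear": [0,0,0],"delta_rot": [0,1,0]},
    {"gripper": -0.2,"linear": [0,0,0],"delta_rot": [0,1,0]},
    {"gripper": -0.2,"linear": [0,0,0],"delta_rot": [0,0,0]},
  ],
)

```text
t: 19.5
tool_pos: [421.5, -393.7, 107.9]
orientation: [0.791, 0.587, 0.139, -0.104]
wrist_force: [0.0, -0.2, 0.7]
finger_gap: 51.2
finger_force: 0.0
```

```bash
python3 - <<'E'
from h import *
go([437.6,-343.6,94.8],73.3,20)
snapshot('wrist');snapshot('side');snapshot('top')
for c in('wrist','side','top'):
  for n in('lever','lever_fork','lever_tail','pin_head'):
    print(c,n,[(np.round(d['location'],1).tolist(),round(d['score'],2)) for d in mark_of(n,c)[:2]])
E
```

```text
t 19.5 tcp [ 421.547 -393.738  107.937] gap 51.22076550745916 F [ 0.043 -0.187  0.682]
lin [0.899 0.017 0.607] rot [ 0.003 -0.003 -0.032]
wrist lever [([442.3, -322.6, 37.8], 0.7), ([467.4, -248.2, 72.5], 0.36)]
wrist lever_fork [([463.0, -253.7, 70.6], 0.76)]
wrist lever_tail [([425.5, -387.2, 35.3], 0.91)]
wrist pin_head [([466.8, -249.2, 74.2], 0.7)]
side lever [([444.2, -323.9, 37.5], 0.81)]
side lever_fork [([464.6, -252.6, 72.7], 0.63)]
side lever_tail [([420.9, -387.6, 32.5], 0.66)]
side pin_head [([463.3, -246.1, 65.9], 0.75), ([467.4, -247.8, 2.4], 0.7)]
top lever [([441.4, -322.1, 37.0], 0.6)]
top lever_fork []
top lever_tail [([421.7, -386.8, 32.4], 0.89)]
top pin_head [([464.6, -252.6, 67.0], 0.9)]
```

apply_moves(
  rows=[
    {"gripper": -0.2,"linear": [0.45,0.01,0.3],"delta_rot": [0,0,0]},
    {"gripper": -0.2,"linear": [0.45,0.01,0.3],"delta_rot": [0,0,0]},
    {"gripper": -0.2,"linear": [0,0,0.4],"delta_rot": [0,0,0]},
    {"gripper": -0.2,"linear": [0,0,0.4],"delta_rot": [0,-0.2,0]},
    {"gripper": -0.2,"linear": [0,0,0.37],"delta_rot": [0,0,0]},
    {"gripper": -0.2,"linear": [0,0,0],"delta_rot": [0,0,0]},
    {"gripper": 1,"linear": [0,0,0],"delta_rot": [0,0,0]},
    {"gripper": 1,"linear": [0,0,0],"delta_rot": [0,0,0]},
    {"gripper": 1,"linear": [0,0,0],"delta_rot": [0,0,0]},
    {"gripper": 1,"linear": [0,0,0],"delta_rot": [0,0,0]},
  ],
)

```text
t: 21.5
tool_pos: [443.9, -324.4, 41.0]
orientation: [0.792, 0.588, 0.132, -0.098]
wrist_force: [-3.9, -2.6, 6.0]
finger_gap: 16.6
finger_force: 59.7
```

```bash
python3 - <<'E'
from h import *
s=state();print(s['t'],s['tool_pos'],s['wrist_force'],s['finger_gap'],s['finger_force'],R.from_quat(s['orientation']).as_matrix())
snapshot('wrist');snapshot('side');snapshot('top')
for c in('wrist','side','top'):
  for n in('lever','lever_fork','lever_tail'):
    print(c,n,[(np.round(d['location'],1).tolist(),round(d['score'],2)) for d in mark_of(n,c)[:2]])
E
```

```text
21.5 [ 443.905 -324.433   40.979] [-3.852 -2.555  6.04 ] 16.623007580381376 59.698673486709595 [[ 0.273  0.957  0.094]
 [ 0.906 -0.289  0.311]
 [ 0.325  0.001 -0.946]]
wrist lever [([442.9, -323.7, 38.3], 0.64)]
wrist lever_fork []
wrist lever_tail [([465.3, -248.8, 72.3], 0.33), ([485.8, -189.8, 46.1], 0.17)]
side lever [([447.6, -323.1, 35.8], 0.61)]
side lever_fork [([464.5, -252.4, 71.2], 0.5)]
side lever_tail []
top lever [([442.1, -320.3, 36.8], 0.7)]
top lever_fork [([485.2, -188.1, 46.5], 0.31)]
top lever_tail []
```

apply_moves(
  rows=[
    {"gripper": 1,"linear": [0,0,-0.08],"delta_rot": [0,-0.95,0]},
    {"gripper": 1,"linear": [0,0,-0.08],"delta_rot": [0,-0.95,0]},
    {"gripper": 1,"linear": [0,0,-0.08],"delta_rot": [0,-0.95,0]},
    {"gripper": 1,"linear": [0,0,-0.08],"delta_rot": [0,-0.95,0]},
    {"gripper": 1,"linear": [0,0,0],"delta_rot": [0,0,0]},
    {"gripper": 1,"linear": [0,0,0],"delta_rot": [0,0,0]},
  ],
)

```text
t: 22.85
tool_pos: [442.9, -327.0, 55.9]
orientation: [0.803, 0.597, 0.001, -0.001]
wrist_force: [-0.6, 0.4, -1.0]
finger_gap: 16.7
finger_force: 58.8
```

```bash
python3 - <<'E'
from h import *
s=state();print(s['t'],s['tool_pos'],s['wrist_force'],s['finger_gap'],s['finger_force'],R.from_quat(s['orientation']).as_matrix())
snapshot('wrist');snapshot('side');snapshot('top')
for c in('wrist','side','top'):
  for n in('lever','lever_fork','lever_tail'):
    print(c,n,[(np.round(d['location'],1).tolist(),round(d['score'],2)) for d in mark_of(n,c)[:2]])
E
```

```text
22.85 [ 442.899 -326.995   55.881] [-0.613  0.437 -0.983] 16.656711397708442 58.83844971656799 [[ 0.288  0.958  0.   ]
 [ 0.958 -0.288  0.002]
 [ 0.002 -0.    -1.   ]]
wrist lever [([441.7, -328.0, 51.1], 0.76)]
wrist lever_fork []
wrist lever_tail []
side lever [([442.2, -326.8, 52.3], 0.61), ([636.3, -290.1, -3.1], 0.19)]
side lever_fork [([463.7, -249.8, 65.0], 0.65), ([423.9, -392.4, 69.6], 0.51)]
side lever_tail [([425.4, -389.9, 69.6], 0.45)]
top lever [([634.5, -292.2, 5.0], 0.65)]
top lever_fork [([469.7, -248.0, 64.3], 0.71)]
top lever_tail []
```

apply_moves(
  rows=[
    {"gripper": 1,"linear": [-0.2,0,0],"delta_rot": [0,0,0]},
    {"gripper": 1,"linear": [-0.3,0,0],"delta_rot": [0,0,0]},
    {"gripper": 1,"linear": [-0.4,0,0],"delta_rot": [0,0,0]},
    {"gripper": 1,"linear": [-0.3,0,0],"delta_rot": [0,0,0]},
    {"gripper": 1,"linear": [0,0,0],"delta_rot": [0,0,0]},
    {"gripper": 1,"linear": [0,0,-0.6],"delta_rot": [0,0,0]},
    {"gripper": 1,"linear": [0,0,-0.8],"delta_rot": [0,0,0]},
    {"gripper": 1,"linear": [0,0,-0.6],"delta_rot": [0,0,0]},
    {"gripper": 1,"linear": [0,0,0],"delta_rot": [0,0,0]},
  ],
)

```text
t: 24.58
tool_pos: [426.3, -385.0, 158.5]
orientation: [0.803, 0.597, 0.0, 0.002]
wrist_force: [0.6, -0.1, -1.2]
finger_gap: 16.0
finger_force: 58.9
```

apply_moves(
  rows=[
    {"gripper": 1,"linear": [0.79,-0.19,0],"delta_rot": [0,0,0]},
    {"gripper": 1,"linear": [0.79,-0.19,0],"delta_rot": [0,0,0]},
    {"gripper": 1,"linear": [0.79,-0.19,0],"delta_rot": [0,0,0]},
    {"gripper": 1,"linear": [0.79,-0.19,0],"delta_rot": [0,0,0]},
    {"gripper": 1,"linear": [0.79,-0.19,0],"delta_rot": [0,0,0]},
    {"gripper": 1,"linear": [0.79,-0.19,0],"delta_rot": [0,0,0]},
    {"gripper": 1,"linear": [0.79,-0.19,0],"delta_rot": [0,0,0]},
    {"gripper": 1,"linear": [0.79,-0.19,0],"delta_rot": [0,0,0]},
    {"gripper": 1,"linear": [0.79,-0.19,0],"delta_rot": [0,0,0]},
    {"gripper": 1,"linear": [0.79,-0.19,0],"delta_rot": [0,0,0]},
  ],
)

```text
t: 25.82
tool_pos: [448.0, 22.6, 155.3]
orientation: [0.803, 0.596, -0.0, -0.0]
wrist_force: [0.5, 0.3, -0.8]
finger_gap: 16.5
finger_force: 58.9
```

apply_moves(
  rows=[
    {"gripper": 1,"linear": [0,0,0],"delta_rot": [0,0,1]},
    {"gripper": 1,"linear": [0,0,0],"delta_rot": [0,0,1]},
    {"gripper": 1,"linear": [0,0,0],"delta_rot": [0,0,1]},
    {"gripper": 1,"linear": [0,0,0],"delta_rot": [0,0,1]},
    {"gripper": 1,"linear": [0,0,0],"delta_rot": [0,0,1]},
    {"gripper": 1,"linear": [0,0,0],"delta_rot": [0,0,1]},
    {"gripper": 1,"linear": [0,0,0],"delta_rot": [0,0,1]},
    {"gripper": 1,"linear": [0,0,0],"delta_rot": [0,0,1]},
    {"gripper": 1,"linear": [0,0,0],"delta_rot": [0,0,1]},
    {"gripper": 1,"linear": [0,0,0],"delta_rot": [0,0,1]},
  ],
)

```text
t: 27.08
tool_pos: [448.1, 21.3, 155.2]
orientation: [0.98, 0.2, -0.001, -0.0]
wrist_force: [0.4, -0.7, 0.0]
finger_gap: 16.7
finger_force: 58.9
```

apply_moves(
  rows=[
    {"gripper": 1,"linear": [0,0,0.5],"delta_rot": [0,0,1]},
    {"gripper": 1,"linear": [0,0,0.7],"delta_rot": [0,0,1]},
    {"gripper": 1,"linear": [0,0,0.7],"delta_rot": [0,0,1]},
    {"gripper": 1,"linear": [0,0,0.5],"delta_rot": [0,0,0.4]},
    {"gripper": 1,"linear": [0,0,0],"delta_rot": [0,0,0]},
    {"gripper": 1,"linear": [0,0,0],"delta_rot": [0,0,0]},
  ],
)

```text
t: 27.82
tool_pos: [448.8, 21.1, 36.8]
orientation: [0.998, 0.055, 0.0, -0.0]
wrist_force: [0.2, -0.1, -0.7]
finger_gap: 16.6
finger_force: 58.8
```

```bash
python3 - <<'E'
from h import *
go([450,23,4.5],6)
snapshot('side');snapshot('top')
for c in('side','top'):
  for n in('lever','lever_fork','lever_tail','spool','pack','tape'):
    print(c,n,[(np.round(d['location'],1).tolist(),round(d['score'],2)) for d in mark_of(n,c)[:2]])
E
```

```text
t 27.825 tcp [448.833  21.142  36.766] gap 16.5619313633949 F [ 0.233 -0.108 -0.7  ]
lin [ 0.027 -0.034  0.645] rot [-0.001 -0.005  0.058]
side lever [([451.8, 22.5, 31.3], 0.68), ([466.8, -245.1, 67.2], 0.36)]
side lever_fork [([529.3, 28.7, 42.1], 0.84), ([468.1, -250.5, 5.2], 0.34)]
side lever_tail [([385.8, 10.3, 50.1], 0.61)]
side spool [([380.5, 12.3, 52.8], 0.28)]
side pack [([611.0, -2.1, -0.9], 0.65)]
side tape [([476.6, 181.8, -2.7], 0.76)]
top lever []
top lever_fork [([530.2, 33.9, 42.0], 0.42)]
top lever_tail []
top spool [([631.6, -288.2, 2.5], 0.76)]
top pack [([610.9, -2.6, 3.0], 0.62)]
top tape []
```

apply_moves(
  rows=[
    {"gripper": 1,"linear": [0,0,0.3],"delta_rot": [0,0,0]},
    {"gripper": 1,"linear": [0,0,0.2],"delta_rot": [0,0,0]},
    {"gripper": 1,"linear": [0,0,0.13],"delta_rot": [0,0,0]},
    {"gripper": 1,"linear": [0,0,0],"delta_rot": [0,0,0]},
    {"gripper": 1,"linear": [0,0,0],"delta_rot": [0,0,0]},
    {"gripper": -0.5,"linear": [0,0,0],"delta_rot": [0,0,0]},
    {"gripper": -0.5,"linear": [0,0,0],"delta_rot": [0,0,0]},
    {"gripper": -0.5,"linear": [0,0,0],"delta_rot": [0,0,0]},
    {"gripper": -0.5,"linear": [0,0,0],"delta_rot": [0,0,0]},
    {"gripper": -0.5,"linear": [0,0,0],"delta_rot": [0,0,0]},
  ],
)

```text
t: 29.78
tool_pos: [448.6, 21.1, 4.6]
orientation: [0.999, 0.054, -0.0, -0.0]
wrist_force: [-0.2, 0.9, -0.1]
finger_gap: 63.9
finger_force: 0.0
```

apply_moves(
  rows=[
    {"gripper": -0.5,"linear": [0,0,-0.5],"delta_rot": [0,0,0]},
    {"gripper": -0.5,"linear": [0,0,-1],"delta_rot": [0,0,0]},
    {"gripper": -0.5,"linear": [0,0,-1],"delta_rot": [0,0,0]},
    {"gripper": -0.5,"linear": [0,0,-0.7],"delta_rot": [0,0,0]},
    {"gripper": -0.5,"linear": [0.06,0.85,0],"delta_rot": [0,0,0]},
    {"gripper": -0.5,"linear": [0.06,0.85,0],"delta_rot": [0,0,0]},
    {"gripper": -0.5,"linear": [0.06,0.85,0],"delta_rot": [0,0,0]},
    {"gripper": -0.5,"linear": [0.06,0.85,0],"delta_rot": [0,0,0]},
    {"gripper": -0.5,"linear": [0.06,0.85,0],"delta_rot": [0,0,0]},
    {"gripper": -0.5,"linear": [0,0,0],"delta_rot": [0,0,-1]},
  ],
)

```text
t: 31.02
tool_pos: [486.6, -191.0, 164.1]
orientation: [0.995, 0.097, -0.0, -0.0]
wrist_force: [-0.4, 1.4, 0.2]
finger_gap: 63.9
finger_force: 0.0
```

apply_moves(
  rows=[
    {"gripper": -0.5,"linear": [0,0,0],"delta_rot": [0,0,-1]},
    {"gripper": -0.5,"linear": [0,0,0],"delta_rot": [0,0,-1]},
    {"gripper": -0.5,"linear": [0,0,0],"delta_rot": [0,0,-1]},
    {"gripper": -0.5,"linear": [0,0,0],"delta_rot": [0,0,-1]},
    {"gripper": -0.5,"linear": [0,0,0],"delta_rot": [0,0,-1]},
    {"gripper": -0.5,"linear": [0,0,0],"delta_rot": [0,0,-1]},
    {"gripper": -0.5,"linear": [0,0,0],"delta_rot": [0,0,-1]},
    {"gripper": -0.5,"linear": [0,0,0],"delta_rot": [0,0,-1]},
    {"gripper": -0.5,"linear": [0,0,0],"delta_rot": [0,0,-1]},
    {"gripper": -0.5,"linear": [0,0,0],"delta_rot": [0,0,-1]},
  ],
)

```text
t: 32.28
tool_pos: [486.6, -188.5, 164.5]
orientation: [0.86, 0.511, 0.0, -0.0]
wrist_force: [0.0, 1.3, -0.3]
finger_gap: 63.7
finger_force: 0.0
```

apply_moves(
  rows=[
    {"gripper": -0.5,"linear": [0,0,0],"delta_rot": [0,0,-1]},
    {"gripper": -0.5,"linear": [0,0,0],"delta_rot": [0,0,-1]},
    {"gripper": -0.5,"linear": [0,0,0],"delta_rot": [0,0,-0.4]},
    {"gripper": -0.5,"linear": [0,0,0],"delta_rot": [0,0,0]},
    {"gripper": -0.5,"linear": [0,0,0],"delta_rot": [0,0,0]},
  ],
)

```text
t: 32.9
tool_pos: [486.6, -188.5, 164.6]
orientation: [0.803, 0.596, 0.0, -0.0]
wrist_force: [-0.3, -0.1, -0.8]
finger_gap: 63.9
finger_force: 0.0
```

```bash
python3 - <<'E'
from h import *
go([485.3,-187.7,90],73.3)
k=get_calibration('wrist');snap('wrist','w7');snapshot('side');snapshot('top')
for c in('side','top','wrist'):
  for n in('lever','lever_fork','lever_tail','cover','rivet_pin'):
    print(c,n,[(np.round(d['location'],1).tolist(),round(d['score'],2)) for d in mark_of(n,c)[:2]])
r=trace('cover','wrist')
if r:
    m=r[0]['region'];v,u=np.nonzero(m);P=back(np.c_[u,v],k,50)[:,:2]
    print(r[0]['score'],cv2.minAreaRect(P.astype(np.float32)))
E
```

```text
t 32.9 tcp [ 486.579 -188.52   164.564] gap 63.92279880201081 F [-0.263 -0.132 -0.766]
lin [ 0.008 -0.029  1.491] rot [-0.001 -0.002 -0.028]
side lever [([449.1, 23.8, 3.5], 0.98)]
side lever_fork [([529.5, 27.7, 12.3], 0.77)]
side lever_tail [([382.9, 12.1, 15.7], 0.92)]
side cover [([489.8, -187.2, 47.8], 0.82)]Traceback (most recent call last):
  File "<stdin>", line 6, in <module>
ValueError: it knows: bay, cover, housing, lever, lever_fork, lever_tail, pack, pad, pin_head, spool, tape
```

View pics/w7.png

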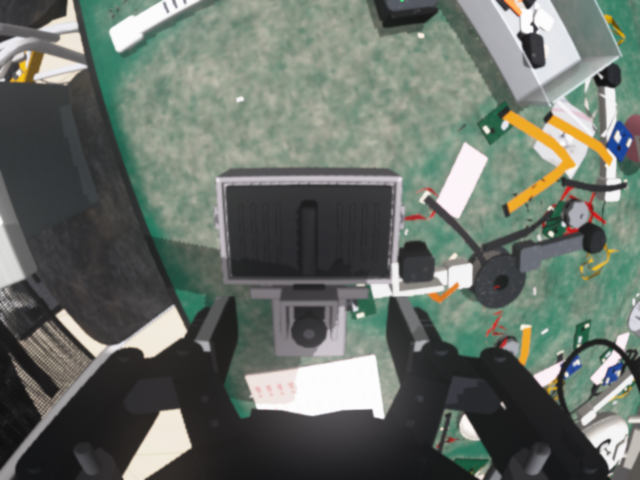

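All ten views are used. The lever lies at upper left and the cover's rib is at about (309,237), spanning rows 200–272, between the open fingers.

```bash
python3 - <<'E'
from h import *
k=get_calibration('wrist');s=state();T=R.from_quat(s['orientation'])
f=lambda uv,z:T.inv().apply(back(uv,k,z)-s['tool_pos'])
print('rib',f([[309,201],[309,271]],74),f([[309,236]],74))
print('rim corners',f([[222,183],[400,182],[224,281],[395,281]],50))
im=cv2.imread('pics/w7.png');g=cv2.cvtColor(im,6)
for r in(215,235,255):print(g[r,290:330])
E
```

```text
rib [[ 26.224  -2.089  90.584]
 [-22.285  -2.212  90.577]] [[ 2.693 -2.143 90.581]]
rim corners [[ 34.777 -64.243 114.59 ]
 [ 35.421  62.511 114.58 ]
 [-41.332 -68.23  114.58 ]
 [-41.343  63.988 114.57 ]]
[49 50 49 50 50 49 47 43 36 35 34 37 41 44 46 47 48 48 49 50 50 51 51 49
 45 40 37 40 45 49 50 50 49 49 49 49 49 49 50 50]
[45 46 45 46 46 46 44 39 35 30 30 34 38 40 43 44 45 46 46 47 47 48 48 44
 40 36 33 35 42 46 47 46 46 45 47 46 47 45 46 46]
[44 44 43 44 44 43 42 37 33 29 29 32 36 40 43 44 44 44 44 44 44 43 42 41
 37 35 32 35 40 44 43 44 44 45 44 45 45 44 44 45]
```

apply_moves(
  rows=[
    {"gripper": -0.5,"linear": [0.02,-0.04,0.5],"delta_rot": [0,0,0]},
    {"gripper": -0.5,"linear": [0,0,0.7],"delta_rot": [0,0,0]},
    {"gripper": -0.5,"linear": [0,0,0.6],"delta_rot": [0,0,0]},
    {"gripper": -0.5,"linear": [0,0,0.37],"delta_rot": [0,0,0]},
    {"gripper": -0.5,"linear": [0,0,0],"delta_rot": [0,0,0]},
    {"gripper": 1,"linear": [0,0,0],"delta_rot": [0,0,0]},
    {"gripper": 1,"linear": [0,0,0],"delta_rot": [0,0,0]},
    {"gripper": 1,"linear": [0,0,0],"delta_rot": [0,0,0]},
    {"gripper": 1,"linear": [0,0,0],"delta_rot": [0,0,0]},
    {"gripper": 1,"linear": [0,0,0],"delta_rot": [0,0,0]},
  ],
)

```text
t: 34.5
tool_pos: [485.3, -187.2, 57.0]
orientation: [0.803, 0.596, 0.0, 0.001]
wrist_force: [-1.0, 0.1, 6.9]
finger_gap: 10.4
finger_force: 59.5
```

apply_moves(
  rows=[
    {"gripper": 1,"linear": [0,0,0],"delta_rot": [0,0,0]},
    {"gripper": 1,"linear": [0,0,-0.06],"delta_rot": [0,0,0]},
    {"gripper": 1,"linear": [0,0,-0.06],"delta_rot": [0,0,0]},
  ],
)

```text
t: 34.88
tool_pos: [485.0, -187.0, 62.4]
orientation: [0.803, 0.596, 0.0, -0.0]
wrist_force: [0.8, -0.6, -0.7]
finger_gap: 10.4
finger_force: 58.5
```

apply_moves(
  rows=[
    {"gripper": 1,"linear": [0,0,-0.3],"delta_rot": [0,0,0]},
    {"gripper": 1,"linear": [0,0,-0.6],"delta_rot": [0,0,0]},
    {"gripper": 1,"linear": [0,0,-0.7],"delta_rot": [0,0,0]},
    {"gripper": 1,"linear": [0,0,-0.4],"delta_rot": [0,0,0]},
    {"gripper": 1,"linear": [-0.4,0.01,0],"delta_rot": [0,0,0]},
    {"gripper": 1,"linear": [-0.7,0.02,0],"delta_rot": [0,0,0]},
    {"gripper": 1,"linear": [-0.8,0.03,0],"delta_rot": [0,0,0]},
    {"gripper": 1,"linear": [-0.8,0.03,0],"delta_rot": [0,0,0]},
    {"gripper": 1,"linear": [-0.8,0.02,0],"delta_rot": [0,0,0]},
    {"gripper": 1,"linear": [-0.6,0.02,0],"delta_rot": [0,0,0]},
  ],
)

```text
t: 36.12
tool_pos: [430.5, -387.4, 161.3]
orientation: [0.803, 0.596, -0.0, -0.001]
wrist_force: [0.6, 0.1, 0.2]
finger_gap: 9.9
finger_force: 58.6
```

apply_moves(
  rows=[
    {"gripper": 1,"linear": [0,0,0],"delta_rot": [0,0,-0.8]},
    {"gripper": 1,"linear": [0,0,0],"delta_rot": [0,0,-0.8]},
    {"gripper": 1,"linear": [0,0,0],"delta_rot": [0,0,-0.8]},
    {"gripper": 1,"linear": [0,0,0],"delta_rot": [0,0,0]},
  ],
)

```text
t: 36.62
tool_pos: [431.3, -385.7, 161.4]
orientation: [0.736, 0.677, -0.0, -0.001]
wrist_force: [-0.8, -0.4, -0.8]
finger_gap: 10.3
finger_force: 58.6
```

```bash
python3 - <<'E'
from h import *
go([432,-385.5,22],85.2)
snapshot('wrist');snapshot('side');snapshot('top')
for c in('side','top','wrist'):
  for n in('cover','pad','lever'):
    print(c,n,[(np.round(d['location'],1).tolist(),round(d['score'],2)) for d in mark_of(n,c)[:2]])
E
```

```text
t 36.625 tcp [ 431.267 -385.733  161.439] gap 10.255476299354793 F [-0.763 -0.398 -0.831]
lin [0.004 0.017 2.789] rot [-0.01  -0.008 -0.003]
side cover [([436.1, -385.3, 152.4], 0.98)]
side pad [([431.9, -383.8, -0.3], 0.8), ([464.7, -245.1, 66.4], 0.21)]
side lever [([450.5, 20.9, 2.9], 0.66), ([433.8, -386.2, -2.5], 0.15)]
top cover []
top pad [([435.9, -384.6, 0.6], 0.66)]
top lever [([445.7, 21.4, -0.4], 0.78)]
wrist cover [([436.2, -390.1, 145.0], 0.78)]
wrist pad [([432.5, -386.1, -4.1], 0.8)]
wrist lever []
```

apply_moves(
  rows=[
    {"gripper": 1,"linear": [0,0,0.5],"delta_rot": [0,0,0]},
    {"gripper": 1,"linear": [0,0,0.8],"delta_rot": [0,0,0]},
    {"gripper": 1,"linear": [0,0,0.8],"delta_rot": [0,0,0]},
    {"gripper": 1,"linear": [0,0,0.4],"delta_rot": [0,0,0]},
    {"gripper": 1,"linear": [0,0,0.2],"delta_rot": [0,0,0]},
    {"gripper": 1,"linear": [0,0,0.08],"delta_rot": [0,0,0]},
    {"gripper": 1,"linear": [0,0,0.03],"delta_rot": [0,0,0]},
    {"gripper": 1,"linear": [0,0,0],"delta_rot": [0,0,0]},
  ],
)

```text
t: 38.22
tool_pos: [432.3, -385.4, 22.2]
orientation: [0.736, 0.677, -0.0, 0.0]
wrist_force: [0.2, 0.8, -0.1]
finger_gap: 10.3
finger_force: 58.6
```

apply_moves(
  rows=[
    {"gripper": 1,"linear": [0,0,0.03],"delta_rot": [0,0,0]},
    {"gripper": 1,"linear": [0,0,0.02],"delta_rot": [0,0,0]},
    {"gripper": 1,"linear": [0,0,0],"delta_rot": [0,0,0]},
  ],
)

```text
t: 38.6
tool_pos: [432.0, -385.2, 19.1]
orientation: [0.736, 0.677, 0.0, -0.0]
wrist_force: [-0.4, -0.1, -0.6]
finger_gap: 10.6
finger_force: 58.6
```

apply_moves(
  rows=[
    {"gripper": 1,"linear": [0,0,0.02],"delta_rot": [0,0,0]},
    {"gripper": 1,"linear": [0,0,0],"delta_rot": [0,0,0]},
  ],
)

```text
t: 38.85
tool_pos: [432.1, -385.2, 19.0]
orientation: [0.736, 0.677, -0.0, 0.0]
wrist_force: [-4.4, 3.8, 12.6]
finger_gap: 10.6
finger_force: 60.4
```

apply_moves(
  rows=[
    {"gripper": -0.3,"linear": [0,0,0],"delta_rot": [0,0,0]},
    {"gripper": -0.3,"linear": [0,0,0],"delta_rot": [0,0,0]},
    {"gripper": -0.3,"linear": [0,0,0],"delta_rot": [0,0,0]},
    {"gripper": -0.3,"linear": [0,0,0],"delta_rot": [0,0,0]},
    {"gripper": -0.3,"linear": [0,0,-0.3],"delta_rot": [0,0,0]},
    {"gripper": -0.3,"linear": [0,0,-0.8],"delta_rot": [0,0,0]},
    {"gripper": -0.3,"linear": [0,0,-1],"delta_rot": [0,0,0]},
    {"gripper": -0.3,"linear": [0,0,-0.9],"delta_rot": [0,0,0]},
    {"gripper": -0.3,"linear": [0,0,0],"delta_rot": [0,0,0]},
    {"gripper": -0.3,"linear": [0,0,0],"delta_rot": [0,0,0]},
  ],
)

```text
t: 40.1
tool_pos: [431.9, -385.0, 168.2]
orientation: [0.736, 0.677, 0.0, 0.0]
wrist_force: [0.2, -0.2, -0.4]
finger_gap: 55.4
finger_force: 0.0
```

```bash
python3 - <<'E'
from h import *
s=state();print(s['t'],s['tool_pos'],s['wrist_force'])
k=get_calibration('wrist');snapshot('wrist');snapshot('side');snapshot('top')
for c in('side','top','wrist'):
  for n in('cover','pad','lever','pin_head','spool','pack','tape'):
    print(c,n,[(np.round(d['location'],1).tolist(),round(d['score'],2)) for d in mark_of(n,c)[:2]])
for n,z in(('cover',12),('pad',6)):
  for c in('wrist','top'):
    r=trace(n,c)
    if r:
        m=r[0]['region'];v,u=np.nonzero(m);P=back(np.c_[u,v],get_calibration(c),z,c=='wrist')[:,:2]
        print(n,c,r[0]['score'],cv2.minAreaRect(P.astype(np.float32)))
E
```

```text
40.1 [ 431.916 -384.971  168.204] [ 0.224 -0.151 -0.377]
side cover [([436.2, -387.8, 7.9], 0.95)]
side pad [([466.9, -244.9, 70.3], 0.72), ([430.7, -386.0, -3.0], 0.65)]
side lever [([450.3, 21.5, 2.3], 0.87)]
side pin_head [([466.2, -241.9, 69.6], 0.92)]
side spool [([637.6, -291.7, -0.0], 0.52)]
side pack [([609.8, -2.2, -1.2], 0.64)]
side tape [([475.7, 183.9, -1.4], 0.87)]
top cover [([435.2, -386.6, 5.8], 0.56)]
top pad []
top lever [([445.1, 19.9, -0.6], 0.96)]
top pin_head [([473.7, 181.8, 5.7], 0.16)]
top spool [([632.4, -290.8, 3.9], 0.68)]
top pack [([608.5, -4.6, -0.9], 0.58)]
top tape [([476.9, 178.5, 3.7], 0.97)]
wrist cover [([435.5, -389.6, 6.7], 0.64)]
wrist pad []
wrist lever []
wrist pin_head [([465.7, -248.0, 71.3], 0.57)]
wrist spool [([635.0, -285.6, -1.9], 0.56), ([468.7, -250.9, -2.1], 0.32)]
wrist pack [([465.6, -247.9, 74.2], 0.38)]
wrist tape []
cover wrist 0.7 ((431.056640625, -388.2673645019531), (71.12407684326172, 119.63105010986328), 85.27336883544922)
cover top 0.71 ((452.89642333984375, 19.60912322998047), (165.94871520996094, 27.102691650390625), 5.546148300170898)
pad wrist 0.81 ((432.90093994140625, -386.2359924316406), (100.60662841796875, 135.9034881591797), 84.83898162841797)
pad top 0.77 ((434.5653991699219, -385.8585205078125), (102.40226745605469, 134.5024871826172), 85.35869598388672)
```

The cover is flat and centred on the pad, the lever is on the bench, and the bystanders are where they were.

```bash
python3 -c "
from plant import sign_off;print(sign_off())"
```

```text
the job is handed in; nothing more can be done
None
```

The job is handed in at about 40 s of the 72 s: I levered the pin to its stop, laid the lever back on the bench, and set the cover flat, rib up, within about 4 mm of the pad's centre; the spool, battery and tape have not moved, and no verdict came back.

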